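# Fit the pivot pin of a solar panel stand

## Robot

A 6-joint arm with a two-finger parallel gripper is mounted at the origin on the work surface. World frame = base frame: x ahead of the robot, y to its left, z up, the work surface at z = 0. Lengths are in m, angles in rad, forces in N, time in s.
With the tool pointing down it reaches from about 0.375 to 0.9 m from the base axis. Payload 3.1 kg.
Tool frame: the origin (TCP) lies at the centre of the arm's flange, where the gripper is bolted on; the fingertips stand robot.tip_extent ahead of it and the grasp point (between the pads) lies 164 mm ahead of it (robot.tip_extent is the distance from the TCP to the fingertips, in m); z points along the fingers, y is the line along which they close (so a half turn about z gives the same grasp; the last joint's range is limited). The gripper opens to 87 mm and grips with 3 to 60 N. Pads are 19 mm wide; open, the fingers measure 117 mm over their backs; the gripper's body (75 mm by 190 mm) begins 51 mm behind the grasp point.
Start: joints at [-1.411, 0.527, 1.433, -0, 1.181, -0.178], TCP at [0.207, -0.59, 0.405] pointing down, gripper open.
Joint ranges: [-3.08, 3.08], [-0.75, 2.2], [0.22, 2.44], [-1.43, 4.57], [0, 2.65], [-2.85, 2.85]. Speed limits (rad/s): [2.79, 2.79, 3.14, 3.14, 3.14, 3.14].

## Interface

Orientations are given as a unit quaternion [x, y, z, w].
In Python, from rig import get_obs, camera, hand_in, cut_out, robot gives the robot as it stands.
- The arm moves only by the tool step_arm, never from a script. Its argument "rows" is a list of rows, each a list of 6 numbers: the shift along the world's x, y, z in m, then the turn, a rotation vector about the world's x, y, z in degrees. A call has 1 to 12 rows; each row shifts and turns the commanded pose from where the row before left it; what a row does not reach is not made up. A row lasts 1/8 s, in which the tool goes at most 62.5 mm and 10.7 degrees, less where a joint would pass 70% of its speed; a pose out of reach is approached as far as the arm can. A call is refused whole if a number of a shift passes 0.0625 or a number of a turn 10.7, either way. A call with a gripper value outside its range is refused whole. "jaw" is the finger opening in m, from 0 to 0.087, set as the call begins (left out, the last holds). The fingers move at their own pace and stop on an object; "squeeze" is the grip in N (left out, the last holds). Time passes only in rows, so rows that do not move let the fingers close. It gives the time, the measured TCP pose, the force, the opening and the grip force at its end, in the units of the state.
- get_obs(): the state, without advancing time (a new reading comes with each control period).
- camera(name): name is "scene" or "top"; returns a dict with "pixels" (480x640x3 uint8, blue, green, red), "depth" (480x640 float32, m along the optical axis (not along the pixel's ray), 0 where there is no reading), "fov_y" (degrees; the focal length in pixels is half the picture's height over the tangent of half this angle, whatever the lens; pixels are square), "cx", "cy" (the principal point, pixels), "extrinsics" (4x4, takes a point from camera to world coordinates). Camera axes: x right, y up, looking along -z (the intrinsics and any distortion apply to the point x, -y, -z); pixel columns grow to the right and rows downward; lengths in m; the calibration is good to about 2 mm. A picture is of the moment at which its call begins.
- hand_in(): hands the job in; it is judged then, once.
Trained networks look in the newest picture that a camera, given by its name, has taken for a name from the list of things; names that differ only in an ending like _2 or _b are one class to them, and where a whole thing is asked for, a point or a joint stands for the part that bears it (a point fixed in the world has none). Each returns a list of dicts, best first, with "confidence" (0 to 1); they miss things now and then, are a little off and sometimes report something else, mostly with a low value. They report only what shows in the picture. A call takes as long as a camera call. They do not tell look-alikes from the thing itself.
- cut_out(label, camera): "region" (480x640 bool, what is visible of it) and "extent" ([centre column, centre row, width, height] in pixels, round what is visible of it).
The state is a dict: "time": time; "q": joint angles; "joint_velocities": joint speeds; "joint_torque": joint torques, N m; "position": TCP position; "tool_rot": TCP orientation; "ft_force": force on the tool from outside, world axes, zero at the start; "moment": the same for the moment, N m; "grip_width": finger opening in m; "grip_force": force on a finger pad.
Only numpy, scipy, OpenCV 4.12 (cv2) and the standard library are available. Lean on these libraries where they do the work, as an engineer would, in place of code of your own. Each camera call takes 0.05 s, during which the arm holds its last target. There are 200 camera calls.

## Task

Take the red-handled steel pivot pin from its wooden rest and thread it through the small solar panel's stand: in at the orange bearing, on through the black knuckle of the panel and out through the yellow bearing, pushed fully home until its collar sits against the orange bearing. The bearings are not exactly where the stand's plate suggests, so feel for the hole gently and never force the pin; leave it there, let go, and leave everything else on the bench as it is.

Things in the scene. Friction and masses are not known exactly. Their poses are not given: they have to be found in the camera images.
- pin: Steel pivot pin, about 0.11 kg, in the rest. Origin: on its axis, front face of its collar; +x along the shaft to the nose. Shaft 10 mm in diameter, 115 mm long, its last 5 mm tapering to a flat nose 8.6 mm across. Collar 22 mm in diameter, x -4 to 0 mm. Flat red handle, x -50 to -4 mm, 16 mm wide (y), 24 mm high (z -13 to 11 mm): grip about x = -27 mm.
- pin_nose (a point): Centre of the pin's flat nose, 115 mm along the pin's +x from its origin; axes as the pin's.
- stand: Grey base plate 170 x 110 x 12 mm fixed to the bench. Origin: centre of its underside, at bench height; z up, +x the way the pin must travel. Bolted tight on it through slots is a carrier with two upright bearing plates, 44 mm wide, 102 mm high, whose holes share a line parallel to x. More than 22 N on the stand, its bearings or its panel is too much.
- entry (a point): Nominal mouth of the orange bearing (plate from stand x -50 to -38 mm), 80 mm above the bench, axes as the stand's. Hole 11.6 mm in diameter, 1 mm countersink on its -x face. Height and x are true, but the whole carrier, with both bearings and panel, is displaced along the stand's y by an unmeasured amount, up to 9 mm either way: find the hole by feel with the pin's nose.
- middle (a point): Nominal middle of the panel's black knuckle (stand x -14 to +14 mm, 36 mm wide and high), 80 mm up, displaced with the carrier. Same hole; the knuckle may be up to 1.5 mm off the bearings' line in y, but slides 3 mm either way under 1 to 2 N and is centred by the pin's taper. The yellow-framed panel, 150 x 130 mm, slopes down from it on the stand's -y side.
- exit (a point): Nominal outlet of the yellow bearing (plate from stand x +38 to +50 mm), 80 mm up, displaced in y with the carrier. Same hole as the orange one, exactly in line with it, countersunk on its -x side.
- rest: Fixed wooden rest that holds the pin: board 110 x 50 x 10 mm (origin: centre of the underside, x along the pin) with two notched blocks 14 mm thick, 36 mm wide, 44 mm high at x = -40 and +40 mm. The notches, 12.8 mm wide, are open upwards and hold the pin's axis 40 mm above the bench. The pin's collar and handle overhang its -x end.
- case: Bystander: black open battery case, 160 x 110 x 45 mm, origin under its centre.
- screwdriver: Bystander: screwdriver with a yellow handle lying on the bench.
- lamp: Bystander: orange lamp head, 72 mm across, 88 mm high, origin under its centre.
- bezel: Bystander: white plastic ring, 66 mm across, 12 mm high, origin under its centre.
- jar: Bystander: jar, 56 mm across, 70 mm high, origin under its centre.
- wrench: Bystander: steel wrench lying on the bench.
- shell: Bystander: yellow open lantern shell, 170 x 120 x 40 mm, origin under its centre.
Not all that is in view belongs to the job. There is more than one size of the pin; the one meant has the size given above.

How it is judged:
On the way, in this order (a step that is already met when the one before it is completed fails the run):
1. the nose is inside the orange bearing (z of pin in the frame of stand between 0.0755 and 0.0835 m and angle between the x axis of pin and the x axis of stand, either way round below 0.06 rad and y of pin in the frame of stand between -0.013 and 0.013 m and x of pin_nose in the frame of stand above -0.043 m), for 0.05 s.
2. the nose has entered the panel's knuckle (z of pin in the frame of stand between 0.0755 and 0.0835 m and angle between the x axis of pin and the x axis of stand, either way round below 0.06 rad and y of pin in the frame of stand between -0.013 and 0.013 m and x of pin_nose in the frame of stand above -0.002 m), for 0.05 s.
3. the nose has entered the yellow bearing (z of pin in the frame of stand between 0.0755 and 0.0835 m and angle between the x axis of pin and the x axis of stand, either way round below 0.06 rad and y of pin in the frame of stand between -0.013 and 0.013 m and x of pin_nose in the frame of stand above 0.046 m), for 0.05 s.
At the end, for the whole second after the job is handed in: The pin lies in all three holes (within 3.5 mm of the holes' height above it and 4.5 mm below, parallel to the stand's x within 0.06 rad, within 13 mm of y = 0), its collar within 2.5 mm of the orange bearing's face, its nose out beyond the yellow bearing, at rest and released (z of pin in the frame of stand between 0.0755 and 0.0835 m and angle between the x axis of pin and the x axis of stand, either way round below 0.06 rad and y of pin in the frame of stand between -0.013 and 0.013 m and x of pin in the frame of stand between -0.0525 and -0.047 m and x of pin_nose in the frame of stand above 0.06 m and z of pin_nose in the frame of stand between 0.0755 and 0.0835 m and linear speed of pin below 0.01 m/s and contact force between the fingers and pin below 0.1 N); the robot touches nothing.
It fails at once if more than 22 N on the stand (plate, bearings, panel), by the pin or the robot (contact force between stand and anything else above 22 N).
It fails at once if a bystander is moved by more than 20 mm (distance of any of case, screwdriver, lamp, bezel, jar, wrench, shell from where it was at the start of the episode above 0.02 m).
It also fails if it takes over 64 s, if anything falls off the work surface, if the arm or the gripper's body presses on something with over 40 N, if the wrist force passes 120 N, or if a joint passes its speed limit or range.

## Working session

There is one attempt and no reset: what is moved stays moved. The work goes in short steps, Python scripts to look and compute and a tool call to move; the robot and the scene stay as the last step left them, time stands still between calls to the robot, and variables do not carry over. Pictures are saved under pics/ and viewed, at most 10 in all, crops included, and the job is handed in when it is done.

Besides the shell and the picture viewer there is one more tool, called by a JSON object that holds its "name" and its "arguments", one argument or row to a line. step_arm: Moves the arm, as the interface text tells. Its arguments: {"type":"object","properties":{"rows":{"type":"array"},"jaw":{"type":"number"},"squeeze":{"type":"number"}},"required":["rows"]}

```bash
mkdir -p pics; ls; cat > h.py <<'E'
import numpy as np,cv2
from rig import get_obs,camera,hand_in,cut_out,robot
def cloud(c):
    H,W=c['depth'].shape; f=H/2/np.tan(np.radians(c['fov_y'])/2)
    u,v=np.meshgrid(np.arange(W),np.arange(H)); d=c['depth']
    P=np.stack([(u-c['cx'])/f*d,-(v-c['cy'])/f*d,-d,np.ones_like(d)],-1)
    return (P@np.array(c['extrinsics']).T)[...,:3]
E
python3 - <<'E'
from h import *
o=get_obs();print({k:np.round(v,4) for k,v in o.items()});print(robot)
for n in('scene','top'):
    c=camera(n);cv2.imwrite(f'pics/{n}.png',c['pixels']);P=cloud(c)
    print(n,[k for k in c], np.round(c['extrinsics'],3).tolist(),c['fov_y'])
    np.savez(f'{n}.npz',P=P,px=c['pixels'])
    for l in('pin','stand','rest'):
        for r in cut_out(l,n)[:3]:
            m=r['region']&(c['depth']>0);print(l,round(r['confidence'],2),np.round(r['extent']),m.sum(),np.round(np.median(P[m],0),3), np.round(P[m].min(0),3),np.round(P[m].max(0),3))
E
```

```text
pics
{'time': np.float64(0.0), 'q': array([-1.4115,  0.5285,  1.4339,  0.    ,  1.1814, -0.1785]), 'joint_velocities': array([-0.0005,  0.0015, -0.0001,  0.0018, -0.0012, -0.0004]), 'joint_torque': array([ 0.00000e+00, -4.40041e+01, -1.76591e+01,  6.32000e-02,
        5.83000e-02, -2.00000e-04]), 'position': array([ 0.2071, -0.5893,  0.4038]), 'tool_rot': array([ 0.9858,  0.1681,  0.    , -0.0011]), 'ft_force': array([ 0.9615, -0.2372,  0.0206]), 'moment': array([-0.0121, -0.0394, -0.0207]), 'grip_force': np.float64(0.0), 'grip_width': np.float64(0.0871)}
<Robot object at 0x7f4d9255be00>
scene ['pixels', 'depth', 'fov_y', 'cx', 'cy', 'extrinsics'] [[0.841, -0.45, 0.301, 0.855], [0.542, 0.694, -0.474, -0.55], [0.004, 0.561, 0.828, 1.078], [0.0, 0.0, 0.0, 1.0]] 53.35415494179387
pin 0.76 [248. 255.  82.  37.] 667 [ 0.325 -0.133  0.02 ] [ 0.281 -0.19  -0.004] [0.407 0.012 0.041]
pin 0.74 [258. 328.  43.  58.] 409 [ 0.506 -0.279  0.045] [ 0.487 -0.323 -0.003] [ 0.516 -0.158  0.055]
stand 0.82 [375. 212.  88.  65.] 4034 [0.562 0.179 0.057] [ 0.439  0.086 -0.005] [0.686 0.296 0.106]
r
[... 199 characters left out ...]
0, 0.012, 0.004, 0.021], [0.006, 0.108, 0.994, 1.675], [0.0, 0.0, 0.0, 1.0]] 42.18786367526771
pin 0.69 [410. 244.  64.   7.] 268 [ 0.503 -0.263  0.046] [ 0.496 -0.322  0.029] [ 0.514 -0.162  0.061]
pin 0.69 [352. 306.  75.  53.] 599 [ 0.331 -0.108  0.021] [ 0.279 -0.19  -0.01 ] [0.404 0.009 0.045]
pin 0.41 [153. 223.  66.  73.] 3068 [0.564 0.453 0.004] [ 0.462  0.364 -0.01 ] [0.658 0.531 0.06 ]
stand 0.63 [248. 222.  82.  98.] 5051 [0.553 0.194 0.047] [ 0.436  0.085 -0.013] [0.696 0.307 0.11 ]
rest 0.85 [397. 246.  42.  18.] 644 [ 0.496 -0.207  0.011] [ 0.475 -0.267 -0.002] [ 0.529 -0.156  0.05 ]
rest 0.73 [156. 302.  31.  26.] 596 [0.345 0.413 0.073] [0.311 0.39  0.004] [0.378 0.449 0.093]
```

View pics/scene.png

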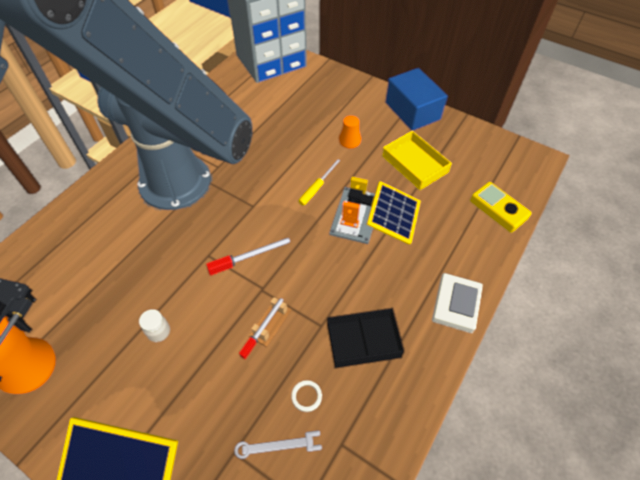

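View pics/top.png

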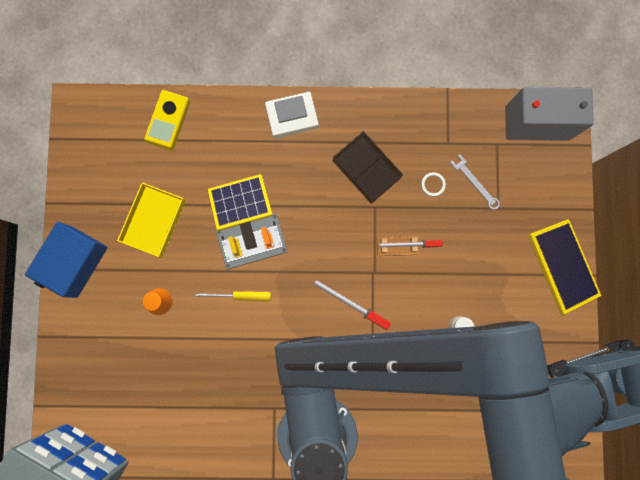

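The red-handled pin lies in the rest at top px (410,244), with its nose toward +y. The larger red-handled one at (352,306) is a look-alike screwdriver. The stand is at (250,222), with the orange bearing on its −y side. Next I'll measure both precisely.

```bash
cat > m.py <<'E'
from h import *
print('tip',robot.tip_extent)
def ax(p):
    m=p.mean(0);u=np.linalg.svd(p-m)[2][0];return np.round(m,4),np.round(u*np.sign(u[1]),4)
for n in('top','scene'):
    z=np.load(n+'.npz');P=z['P'];px=z['px'];hsv=cv2.cvtColor(px,cv2.COLOR_BGR2HSV);h,s,v=[hsv[...,i].astype(int) for i in range(3)]
    def box(a,b,c,d,e,f):return (P[...,0]>a)&(P[...,0]<b)&(P[...,1]>c)&(P[...,1]<d)&(P[...,2]>e)&(P[...,2]<f)
    S=box(.42,.7,.07,.32,-.02,.13)
    org=S&(h<16)&(h>4)&(s>180)&(v>120);yel=S&(h>=20)&(h<34)&(s>150)&(v>100)
    for nm,m in(('org',org),('yel',yel&(P[...,0]<.57))):
        t=m&(P[...,2]>.09)
        print(n,nm,m.sum(),t.sum(),np.round(P[t].mean(0),4) if t.sum() else '', np.round(P[t].min(0),3),np.round(P[t].max(0),3))
    pl=S&(s<70)&(P[...,2]>.004)&(P[...,2]<.03)
    print('plate',pl.sum(),np.round(np.median(P[pl],0),4)); 
    r=cv2.minAreaRect(P[pl][:,:2].astype(np.float32)*1000);print(r)
    red=box(.45,.56,-.36,-.14,.0,.08)&((h<5)|(h>174))&(s>150)
    sh=box(.45,.56,-.3,-.14,.03,.08)&(s<70)
    for nm,m in(('red',red),('shaft',sh)): print(nm,m.sum(),*ax(P[m]),np.round(P[m].min(0),3),np.round(P[m].max(0),3))
    u0,v0,u1,v1=(200,165,300,280) if n=='top' else (320,165,430,255)
    cv2.imwrite(f'pics/c_{n}.png',cv2.resize(px[v0:v1,u0:u1],None,fx=5,fy=5,interpolation=cv2.INTER_CUBIC))
E
python3 m.py
```

```text
tip 0.1822
top org 126 81 [0.5136 0.1372 0.1007] [0.493 0.128 0.092] [0.536 0.147 0.109]
top yel 416 79 [0.4887 0.2207 0.0997] [0.468 0.211 0.09 ] [0.51  0.231 0.11 ]
plate 1700 [0.5026 0.1703 0.0143]
((508.17633056640625, 181.52719116210938), (108.1573486328125, 170.1331329345703), 17.446552276611328)
red 92 [ 0.5052 -0.2999  0.0502] [-0.0884  0.9949  0.0479] [ 0.496 -0.322  0.04 ] [ 0.514 -0.279  0.061]
shaft 167 [ 0.5025 -0.2199  0.0427] [-0.0457  0.9988 -0.0175] [ 0.496 -0.277  0.03 ] [ 0.513 -0.16   0.057]
scene org 287 72 [0.5149 0.135  0.0976] [0.496 0.124 0.09 ] [0.535 0.151 0.106]
scene yel 414 107 [0.4917 0.2189 0.0992] [0.469 0.189 0.09 ] [0.515 0.234 0.106]
plate 949 [0.5254 0.1349 0.0129]
((510.6190185546875, 181.22857666015625), (109.76225280761719, 172.88661193847656), 17.211669921875)
red 166 [ 0.5086 -0.3014  0.0488] [-6.35e-02  9.98e-01 -6.00e-04] [ 0.498 -0.323  0.033] [ 0.515 -0.278  0.055]
shaft 212 [ 0.5035 -0.2192  0.0436] [-0.0484  0.9987 -0.0168] [ 0.491 -0.277  0.032] [ 0.512 -0.158  0.052]
```

View pics/c_top.png

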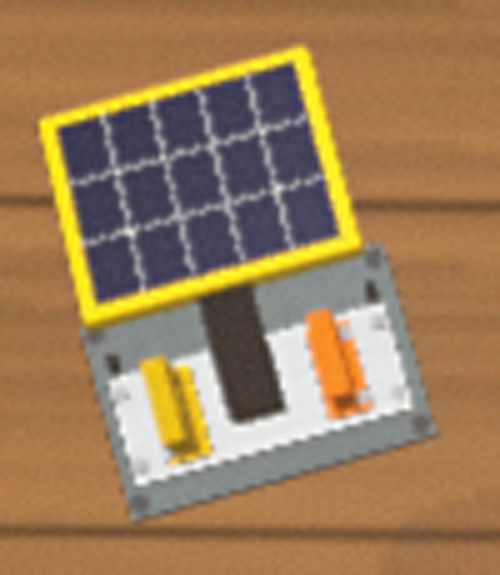

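```bash
cat > m2.py <<'E'
from h import *
def rays(c,uv):
    f=240/np.tan(np.radians(c['fov_y'])/2);E=np.array(c['extrinsics'])
    d=np.c_[(uv[:,0]-c['cx'])/f,-(uv[:,1]-c['cy'])/f,-np.ones(len(uv))]@E[:3,:3].T
    return E[:3,3],d
def onplane(c,uv,n,k):
    o,d=rays(c,uv);return o+d*((k-o@n)/(d@n))[:,None]
K=8
for n in('top','scene'):
    c=camera(n);P=cloud(c);px=cv2.resize(c['pixels'],None,fx=K,fy=K,interpolation=cv2.INTER_CUBIC)
    hsv=cv2.cvtColor(px,cv2.COLOR_BGR2HSV);h,s,v=[hsv[...,i].astype(int) for i in range(3)]
    X=cv2.resize(P.astype(np.float32),None,fx=K,fy=K,interpolation=cv2.INTER_NEAREST)
    S=(X[...,0]>.42)&(X[...,0]<.7)&(X[...,1]>.07)&(X[...,1]<.32)
    def biggest(m):
        q,l,st,_=cv2.connectedComponentsWithStats(m.astype(np.uint8));return l==1+np.argmax(st[1:,4])
    def uv(m):
        a=np.argwhere(m)[:,::-1];return (a+.5)/K-.5
    yel=biggest(S&(h>=20)&(h<34)&(s>150)&(v>100))
    ys=cv2.resize(yel.astype(np.uint8),(640,480),interpolation=cv2.INTER_AREA)>0
    q=P[ys];m=np.median(q,0)
    for _ in range(3):
        w=np.linalg.svd(q-m,full_matrices=False)[2][2];e=(q-m)@w;q=q[abs(e)<.006];m=q.mean(0)
    w*=np.sign(w[2]); p=onplane(c,uv(yel),w,m@w)
    e1=np.cross([0,0,1],w);e1/=np.linalg.norm(e1);e1*=np.sign(e1[1]);e2=np.cross(w,e1)
    r=cv2.minAreaRect((p@np.c_[e1,e2]*1000).astype(np.float32))
    print(n,'panel normal',np.round(w,3),'normal-yaw',np.degrees(np.arctan2(-e1[0],e1[1])).round(2),'rect',np.round(r[1],1),round(r[2],2),'z',np.round([p[:,2].min(),p[:,2].max()],3))
    # panel direction from rect
    for a in (r[2],r[2]-90):
        d=e1*np.cos(np.radians(a))+e2*np.sin(np.radians(a))
        if abs(a)<45: print('  panel yaw',np.degrees(np.arctan2(-d[0],d[1])).round(2))
    pl=biggest(S&(s<75)&(X[...,2]<.03)&(v>60)); p=onplane(c,uv(pl),np.array([0,0,1.]),.012)
    r=cv2.minAreaRect((p[:,:2]*1000).astype(np.float32));print('plate',np.round(r[0],1),np.round(r[1],1),round(r[2],2))
    top=[]
    for nm,msk in(('org',(h<16)&(h>4)&(s>180)&(v>120)),('yel',(h>=20)&(h<34)&(s>150)&(v>100)&(X[...,0]<.57)&(X[...,0]<.53))):
        t=uv(biggest(S&msk&(X[...,2]>.088)));g=onplane(c,t,np.array([0,0,1.]),.102);top.append(g.mean(0))
        print(nm,np.round(g.mean(0)*1000,1),np.round(cv2.minAreaRect((g[:,:2]*1000).astype(np.float32))[1],1))
    d=top[1]-top[0];print('bearing yaw',np.degrees(np.arctan2(-d[0],d[1])).round(2),np.linalg.norm(d).round(4))
    R=(X[...,0]>.45)&(X[...,0]<.56)&(X[...,1]>-.36)&(X[...,1]<-.14)
    red=biggest(R&((h<5)|(h>174))&(s>150)); g=onplane(c,uv(red),np.array([0,0,1.]),.045)
    sh=biggest(R&(s<75)&(X[...,2]>.03)); k=onplane(c,uv(sh),np.array([0,0,1.]),.043)
    for nm,g in(('red',g),('shaft',k)):
        r=cv2.minAreaRect((g[:,:2]*1000).astype(np.float32));f=np.polyfit(g[:,1],g[:,0],1);print(nm,np.round(r[0],1),np.round(r[1],1),round(r[2],2),'polyyaw',np.degrees(-f[0]).round(2),'x@-.3',np.polyval(f,-.3).round(4))
E
python3 m2.py
```

```text
top panel normal [0.351 0.1   0.931] normal-yaw 15.86 rect [152.6 136.2] 0.91 z [0.034 0.084]
  panel yaw 16.71
plate [510.  181.7] [110.8 170.5] 16.7
org [513.1 137.  102. ] [45.6 13.9]
yel [488.9 220.4 102. ] [46.9 13.5]
bearing yaw 16.17 0.0868
red [ 505.9 -301.2] [15.8 45.6] 2.88 polyyaw 2.72 x@-.3 0.5059
shaft [ 505.  -218.1] [ 18.6 119.7] 0.34 polyyaw 2.59 x@-.3 0.5061
scene panel normal [0.334 0.097 0.938] normal-yaw 16.19 rect [159.4 135.9] 0.54 z [0.035 0.083]
  panel yaw 16.69
plate [511.1 179.7] [111.3 177. ] 17.13
org [517.3 132.2 102. ] [42.3 27.8]
yel [492.1 217.5 102. ] [46.5 27.9]
bearing yaw 16.42 0.0889
red [ 507.4 -300.5] [19.7 49.7] 2.85 polyyaw 4.21 x@-.3 0.5073
shaft [ 503.1 -216.8] [ 14.7 118.8] 3.27 polyyaw 2.49 x@-.3 0.5069
```

{"name": "step_arm", "arguments": {
  "rows": [
    [0.05, 0.05, 0, 0, 0, 10],
    [0.05, 0.05, 0, 0, 0, 10],
    [0.05, 0.05, 0, 0, 0, 10],
    [0.05, 0.05, 0, 0, 0, 10],
    [0.05, 0.05, -0.03, 0, 0, 10],
    [0.05, 0.04, -0.03, 0, 0, 10],
    [0, 0, -0.03, 0, 0, 10],
    [0, 0, 0, 0, 0, 3.3],
    [0, 0, 0, 0, 0, 0]
  ],
  "jaw": 0.087
}}

```text
time: 1.62
position: [0.4691, -0.3367, 0.3235]
tool_rot: [0.691, 0.723, 0.0, -0.0]
ft_force: [0.6, 0.0, 0.0]
grip_width: 0.0872
grip_force: 0.0
```

{"name": "step_arm", "arguments": {
  "rows": [
    [0.0375, 0.0365, 0, 0, 0, 0.15],
    [0, 0, -0.03, 0, 0, 0],
    [0, 0, -0.03, 0, 0, 0],
    [0, 0, 0, 0, 0, 0]
  ]
}}

```text
time: 2.12
position: [0.5057, -0.3001, 0.2625]
tool_rot: [0.69, 0.724, -0.0, -0.002]
ft_force: [-0.1, -0.3, 0.3]
grip_width: 0.0873
grip_force: 0.0
```

{"name": "step_arm", "arguments": {
  "rows": [
    [0.0006, 0, -0.03, 0, 0, 0],
    [0, 0, -0.0295, 0, 0, 0],
    [0, 0, 0, 0, 0, 0]
  ]
}}

```text
time: 2.5
position: [0.5065, -0.3005, 0.204]
tool_rot: [0.69, 0.724, -0.0, -0.001]
ft_force: [0.5, 0.0, -0.3]
grip_width: 0.087
grip_force: 0.0
```

{"name": "step_arm", "arguments": {
  "rows": [
    [0, 0, 0, 0, 0, 0],
    [0, 0, 0, 0, 0, 0],
    [0, 0, 0, 0, 0, 0],
    [0, 0, 0, 0, 0, 0],
    [0, 0, 0, 0, 0, 0],
    [0, 0, 0, 0, 0, 0]
  ],
  "jaw": 0,
  "squeeze": 40
}}

```text
time: 3.25
position: [0.5069, -0.3003, 0.2043]
tool_rot: [0.69, 0.724, -0.0, -0.0]
ft_force: [-0.2, 0.3, -1.0]
grip_width: 0.035
grip_force: 0.0
```

```bash
python3 -c "
from h import *
o=get_obs()
for k in('time','position','tool_rot','ft_force','moment','grip_width','grip_force'):print(k,np.round(o[k],4))"
```

```text
time 3.25
position [ 0.5069 -0.3003  0.2043]
tool_rot [ 6.896e-01  7.242e-01 -0.000e+00 -1.000e-04]
ft_force [-0.2198  0.3373 -1.01  ]
moment [-0.0543 -0.1133  0.0367]
grip_width 0.035
grip_force 0.0
```

{"name": "step_arm", "arguments": {
  "rows": [
    [0, 0, 0, 0, 0, 0],
    [0, 0, 0, 0, 0, 0],
    [0, 0, 0, 0, 0, 0],
    [0, 0, 0, 0, 0, 0],
    [0, 0, 0, 0, 0, 0]
  ]
}}

```text
time: 3.88
position: [0.5069, -0.3003, 0.2042]
tool_rot: [0.69, 0.724, -0.0, -0.0]
ft_force: [0.1, 0.1, -0.5]
grip_width: 0.0155
grip_force: 40.0
```

```bash
cat > o.py <<'E'
from h import *
o=get_obs()
for k in('time','position','tool_rot','ft_force','moment','grip_width','grip_force'):print(k,np.round(o[k],4).tolist())
q=o['tool_rot'];psi=2*np.arctan2(q[1],q[0])-np.pi/2  # pin yaw: dir (-sin,cos)
d=np.array([-np.sin(psi),np.cos(psi)]);p=o['position']
print('pin yaw deg',np.degrees(psi).round(2),'origin',np.round(p[:2]+.027*d,4),'nose',np.round(p[:2]+.142*d,4))
a=np.radians(16.6);X=np.array([-np.sin(a),np.cos(a)]);Y=np.array([-np.cos(a),-np.sin(a)])
for nm,l in(('origin',.027),('nose',.142)):
    r=p[:2]+l*d-np.array([.510,.181]);print(nm,'stand xy mm',np.round([r@X*1e3,r@Y*1e3],2))
E
python3 o.py
```

```text
time 3.875
position [0.5069, -0.3003, 0.2042]
tool_rot [0.6896, 0.7242, -0.0, -0.0001]
ft_force [0.0566, 0.0722, -0.5209]
moment [0.0105, -0.0809, 0.0012]
grip_width 0.0155
grip_force 39.9977
pin yaw deg 2.81 origin [ 0.5055 -0.2733] nose [ 0.4999 -0.1585]
origin stand xy mm [-434.13  134.07]
nose stand xy mm [-322.45  106.65]
```

{"name": "step_arm", "arguments": {
  "rows": [
    [0, 0, 0.02, 0, 0, 0],
    [0, 0, 0.02, 0, 0, 0],
    [0.007, 0.035, 0, 0, 0, 1.7],
    [0.007, 0.035, 0, 0, 0, 1.7],
    [0.007, 0.035, 0, 0, 0, 1.7],
    [0.007, 0.035, 0, 0, 0, 1.7],
    [0.007, 0.035, 0, 0, 0, 1.7],
    [0.007, 0.035, 0, 0, 0, 1.7],
    [0.007, 0.035, 0, 0, 0, 1.7],
    [0.0066, 0.0307, 0, 0, 0, 1.9],
    [0, 0, 0, 0, 0, 0],
    [0, 0, 0, 0, 0, 0]
  ]
}}

```text
time: 5.38
position: [0.5625, -0.0249, 0.2442]
tool_rot: [0.598, 0.802, -0.0, 0.0]
ft_force: [0.3, 0.1, -0.8]
grip_width: 0.0156
grip_force: 40.0
```

```bash
python3 o.py; cat > p.py <<'E'
from h import *
import m2h as M
E
python3 - <<'E'
from h import *
for n in('top','scene'):
    c=camera(n);P=cloud(c);px=c['pixels'];hsv=cv2.cvtColor(px,cv2.COLOR_BGR2HSV);h,s=hsv[...,0].astype(int),hsv[...,1]
    m=(P[...,2]>.06)&(P[...,2]<.1)&(s<80)&(P[...,0]>.5)&(P[...,0]<.58)&(P[...,1]>0.0)&(P[...,1]<.122)
    if m.sum()>10:
        p=P[m];f=np.polyfit(p[:,1],p[:,0],1);g=np.polyfit(p[:,1],p[:,2],1)
        print(n,m.sum(),'yaw',np.degrees(np.arctan(-f[0])).round(2),'pitch',np.degrees(np.arctan(g[0])).round(2),'x@.06',np.polyval(f,.06).round(4),'z',np.polyval(g,[.02,.1]).round(4),p[:,1].max())
    if n=='scene': cv2.imwrite('pics/s2.png',cv2.resize(px[160:310,260:440],None,fx=4,fy=4,interpolation=cv2.INTER_CUBIC))
E
```

```text
time 5.375
position [0.5625, -0.0249, 0.2442]
tool_rot [0.5975, 0.8018, -0.0002, 0.0001]
ft_force [0.2665, 0.0873, -0.7796]
moment [-0.0789, -0.134, -0.0276]
grip_width 0.0156
grip_force 39.9975
pin yaw deg 16.61 origin [0.5547 0.001 ] nose [0.5219 0.1112]
origin stand xy mm [-185.32    8.56]
nose stand xy mm [-70.32   8.59]
top 39 yaw 11.99 pitch 4.89 x@.06 0.5344 z [0.078  0.0848] 0.10109971313436562
```

View pics/s2.png

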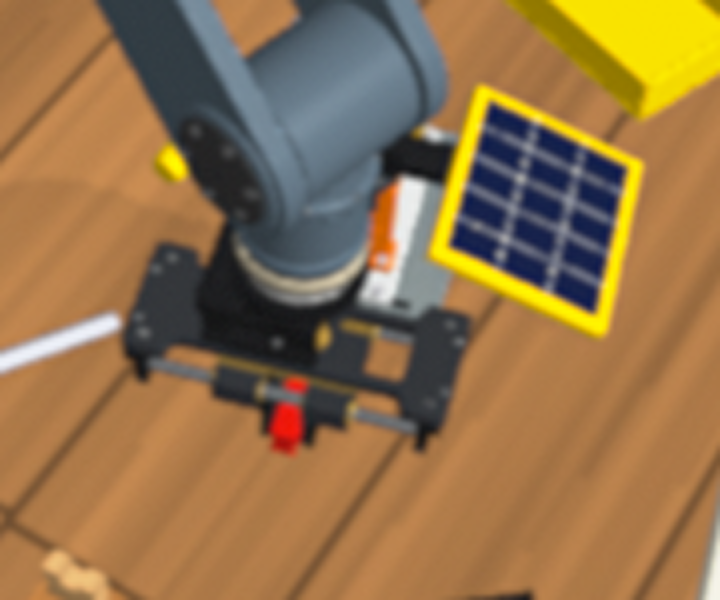

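The arm hides the shaft in this view, so I'll feel for the hole. The red handle is gripped straight, at crop px (290,415).

{"name": "step_arm", "arguments": {
  "rows": [
    [-0.0017, 0.0057, 0, 0, 0, 0],
    [-0.0017, 0.0057, 0, 0, 0, 0],
    [-0.0011, 0.0038, 0, 0, 0, 0],
    [0, 0, 0, 0, 0, 0]
  ]
}}

```text
time: 5.98
position: [0.5578, -0.009, 0.2443]
tool_rot: [0.597, 0.802, -0.0, -0.0]
ft_force: [-0.5, -0.7, -1.3]
grip_width: 0.0158
grip_force: 40.0
```

{"name": "step_arm", "arguments": {
  "rows": [
    [-0.0003, 0.001, 0, 0, 0, 0],
    [-0.0003, 0.001, 0, 0, 0, 0],
    [0, 0, 0, 0, 0, 0]
  ]
}}

```text
time: 6.35
position: [0.5574, -0.0074, 0.2443]
tool_rot: [0.598, 0.802, 0.0, 0.0]
ft_force: [0.0, 0.2, -1.6]
grip_width: 0.0158
grip_force: 40.0
```

```bash
python3 o.py
```

```text
time 6.35
position [0.5574, -0.0074, 0.2443]
tool_rot [0.5976, 0.8018, 0.0, 0.0]
ft_force [0.0364, 0.1626, -1.6313]
moment [-0.1013, -0.0872, -0.0085]
grip_width 0.0158
grip_force 39.9975
pin yaw deg 16.61 origin [0.5497 0.0185] nose [0.5168 0.1287]
origin stand xy mm [-167.11    8.38]
nose stand xy mm [-52.11   8.4 ]
```

{"name": "step_arm", "arguments": {
  "rows": [
    [-0.0003, 0.001, 0, 0, 0, 0],
    [-0.0003, 0.001, 0, 0, 0, 0],
    [0, 0, 0, 0, 0, 0]
  ]
}}

```text
time: 6.72
position: [0.5568, -0.0053, 0.2443]
tool_rot: [0.598, 0.802, -0.0, -0.0]
ft_force: [0.4, 0.4, -1.0]
grip_width: 0.0156
grip_force: 40.0
```

{"name": "step_arm", "arguments": {
  "rows": [
    [-0.0003, 0.001, 0, 0, 0, 0],
    [0, 0, 0, 0, 0, 0]
  ]
}}

```text
time: 6.98
position: [0.5565, -0.0043, 0.2443]
tool_rot: [0.598, 0.802, -0.0, -0.0]
ft_force: [0.2, -0.2, -0.4]
grip_width: 0.0154
grip_force: 40.0
```

{"name": "step_arm", "arguments": {
  "rows": [
    [-0.0003, 0.001, 0, 0, 0, 0],
    [0, 0, 0, 0, 0, 0]
  ]
}}

```text
time: 7.22
position: [0.5563, -0.0035, 0.2444]
tool_rot: [0.598, 0.802, -0.0, 0.0]
ft_force: [0.6, -0.8, -1.4]
grip_width: 0.0156
grip_force: 40.0
```

```bash
python3 o.py
```

```text
time 7.225
position [0.5563, -0.0035, 0.2444]
tool_rot [0.5975, 0.8019, -0.0, 0.0003]
ft_force [0.593, -0.7779, -1.4403]
moment [-0.1869, -0.1679, 0.0274]
grip_width 0.0156
grip_force 39.9976
pin yaw deg 16.62 origin [0.5486 0.0224] nose [0.5157 0.1326]
origin stand xy mm [-163.05    8.33]
nose stand xy mm [-48.05   8.37]
```

{"name": "step_arm", "arguments": {
  "rows": [
    [-0.0003, 0.001, 0, 0, 0, 0],
    [0, 0, 0, 0, 0, 0]
  ]
}}

```text
time: 7.48
position: [0.556, -0.0023, 0.2444]
tool_rot: [0.598, 0.802, 0.0, 0.0]
ft_force: [0.4, -0.4, -0.8]
grip_width: 0.0154
grip_force: 40.0
```

```bash
python3 o.py
```

```text
time 7.475
position [0.556, -0.0023, 0.2444]
tool_rot [0.5978, 0.8016, 0.0002, 0.0]
ft_force [0.4082, -0.3612, -0.8454]
moment [-0.0265, -0.2081, -0.058]
grip_width 0.0154
grip_force 40.0017
pin yaw deg 16.57 origin [0.5483 0.0236] nose [0.5155 0.1338]
origin stand xy mm [-161.81    8.31]
nose stand xy mm [-46.81   8.26]
```

{"name": "step_arm", "arguments": {
  "rows": [
    [-0.0003, 0.001, 0, 0, 0, 0],
    [0, 0, 0, 0, 0, 0]
  ]
}}

```text
time: 7.72
position: [0.5557, -0.0013, 0.2444]
tool_rot: [0.598, 0.802, 0.0, 0.0]
ft_force: [0.6, 0.9, -1.1]
grip_width: 0.0155
grip_force: 40.0
```

{"name": "step_arm", "arguments": {
  "rows": [
    [-0.0003, 0.001, 0, 0, 0, 0],
    [0, 0, 0, 0, 0, 0]
  ]
}}

```text
time: 7.98
position: [0.5553, -0.0003, 0.2444]
tool_rot: [0.598, 0.802, 0.0, 0.0]
ft_force: [1.0, 0.9, -0.8]
grip_width: 0.0158
grip_force: 40.0
```

```bash
python3 o.py
```

```text
time 7.975
position [0.5553, -0.0003, 0.2444]
tool_rot [0.5976, 0.8018, 0.0001, 0.0]
ft_force [1.035, 0.938, -0.7941]
moment [-0.0037, -0.2145, -0.1977]
grip_width 0.0158
grip_force 40.0079
pin yaw deg 16.6 origin [0.5476 0.0256] nose [0.5148 0.1358]
origin stand xy mm [-159.72    8.36]
nose stand xy mm [-44.72   8.37]
```

{"name": "step_arm", "arguments": {
  "rows": [
    [0.0005, 0.0002, 0, 0, 0, 0],
    [-0.0003, 0.001, 0, 0, 0, 0],
    [-0.0003, 0.001, 0, 0, 0, 0],
    [0, 0, 0, 0, 0, 0]
  ]
}}

```text
time: 8.48
position: [0.5551, 0.0019, 0.2443]
tool_rot: [0.598, 0.802, -0.0, -0.0]
ft_force: [0.3, 0.1, -2.8]
grip_width: 0.0156
grip_force: 40.0
```

```bash
cat >> o.py <<'E'
F=np.zeros(3);
f=o['ft_force'];m=o['moment']
print('F stand X,Y,z',np.round([f[:2]@X,f[:2]@Y,f[2]],2),'Mz',round(m[2],3),'M about Y',np.round(m[:2]@Y,3))
E
python3 o.py|tail -4
```

```text
pin yaw deg 16.61 origin [0.5474 0.0278] nose [0.5145 0.138 ]
origin stand xy mm [-157.53    7.95]
nose stand xy mm [-42.53   7.96]
F stand X,Y,z [-0.01 -0.26 -2.79] Mz -0.093 M about Y 0.123
```

{"name": "step_arm", "arguments": {
  "rows": [
    [-0.0003, 0.001, 0, 0, 0, 0],
    [-0.0003, 0.001, 0, 0, 0, 0],
    [-0.0003, 0.001, 0, 0, 0, 0],
    [0, 0, 0, 0, 0, 0]
  ]
}}

```text
time: 8.98
position: [0.5543, 0.0049, 0.2443]
tool_rot: [0.598, 0.802, 0.0, -0.0]
ft_force: [1.0, -0.3, -0.0]
grip_width: 0.0158
grip_force: 40.0
```

```bash
python3 o.py|tail -4
```

```text
pin yaw deg 16.6 origin [0.5466 0.0308] nose [0.5137 0.141 ]
origin stand xy mm [-154.4     7.87]
nose stand xy mm [-39.4    7.87]
F stand X,Y,z [-0.56 -0.86 -0.01] Mz -0.119 M about Y 0.0
```

{"name": "step_arm", "arguments": {
  "rows": [
    [0.0004, 0.0001, 0.0003, 0, 0, 0],
    [-0.0006, 0.002, 0, 0, 0, 0],
    [-0.0006, 0.002, 0, 0, 0, 0],
    [-0.0006, 0.002, 0, 0, 0, 0],
    [0, 0, 0, 0, 0, 0]
  ]
}}

```text
time: 9.6
position: [0.5528, 0.0111, 0.2446]
tool_rot: [0.598, 0.802, -0.0, -0.0]
ft_force: [-0.7, -0.0, -1.3]
grip_width: 0.0157
grip_force: 40.0
```

```bash
python3 o.py|tail -4
```

```text
pin yaw deg 16.62 origin [0.5451 0.037 ] nose [0.5122 0.1472]
origin stand xy mm [-148.      7.54]
nose stand xy mm [-33.     7.57]
F stand X,Y,z [ 0.19  0.68 -1.27] Mz -0.051 M about Y 0.09
```

{"name": "step_arm", "arguments": {
  "rows": [
    [-0.0006, 0.002, 0, 0, 0, 0],
    [-0.0006, 0.002, 0, 0, 0, 0],
    [-0.0006, 0.002, 0, 0, 0, 0],
    [-0.0006, 0.002, 0, 0, 0, 0],
    [-0.0006, 0.002, 0, 0, 0, 0],
    [0, 0, 0, 0, 0, 0]
  ]
}}

```text
time: 10.35
position: [0.5498, 0.0211, 0.2446]
tool_rot: [0.598, 0.802, 0.0, -0.0]
ft_force: [-0.5, -0.6, -1.7]
grip_width: 0.0159
grip_force: 40.0
```

```bash
python3 o.py|tail -4
```

```text
pin yaw deg 16.61 origin [0.5421 0.047 ] nose [0.5092 0.1572]
origin stand xy mm [-137.64    7.51]
nose stand xy mm [-22.64   7.54]
F stand X,Y,z [-0.45  0.71 -1.74] Mz -0.051 M about Y 0.061
```

{"name": "step_arm", "arguments": {
  "rows": [
    [-0.0006, 0.002, 0, 0, 0, 0],
    [-0.0006, 0.002, 0, 0, 0, 0],
    [-0.0006, 0.002, 0, 0, 0, 0],
    [0, 0, 0, 0, 0, 0]
  ]
}}

```text
time: 10.85
position: [0.5481, 0.0271, 0.2446]
tool_rot: [0.598, 0.802, 0.0, -0.0]
ft_force: [0.2, -1.2, -2.1]
grip_width: 0.0155
grip_force: 40.0
```

{"name": "step_arm", "arguments": {
  "rows": [
    [-0.0003, 0.001, 0, 0, 0, 0],
    [-0.0003, 0.001, 0, 0, 0, 0],
    [0, 0, 0, 0, 0, 0]
  ]
}}

```text
time: 11.22
position: [0.5475, 0.0289, 0.2446]
tool_rot: [0.598, 0.802, 0.0, -0.0]
ft_force: [1.3, -0.6, -1.5]
grip_width: 0.0157
grip_force: 40.0
```

```bash
python3 o.py|tail -4
```

```text
pin yaw deg 16.6 origin [0.5398 0.0548] nose [0.5069 0.165 ]
origin stand xy mm [-129.44    7.52]
nose stand xy mm [-14.44   7.53]
F stand X,Y,z [-0.98 -1.07 -1.45] Mz -0.073 M about Y 0.111
```

{"name": "step_arm", "arguments": {
  "rows": [
    [-0.0003, 0.001, 0, 0, 0, 0],
    [-0.0003, 0.001, 0, 0, 0, 0],
    [0, 0, 0, 0, 0, 0]
  ]
}}

```text
time: 11.6
position: [0.5469, 0.031, 0.2446]
tool_rot: [0.598, 0.802, 0.0, -0.0]
ft_force: [0.2, 0.2, -1.2]
grip_width: 0.0154
grip_force: 40.0
```

```bash
python3 o.py|tail -4
```

```text
pin yaw deg 16.6 origin [0.5392 0.0569] nose [0.5063 0.1671]
origin stand xy mm [-127.3     7.51]
nose stand xy mm [-12.3    7.52]
F stand X,Y,z [ 0.13 -0.26 -1.21] Mz -0.059 M about Y 0.122
```

{"name": "step_arm", "arguments": {
  "rows": [
    [-0.0003, 0.001, 0, 0, 0, 0],
    [-0.0003, 0.001, 0, 0, 0, 0],
    [0, 0, 0, 0, 0, 0]
  ]
}}

```text
time: 11.98
position: [0.5463, 0.033, 0.2446]
tool_rot: [0.598, 0.802, 0.0, -0.0]
ft_force: [-0.1, 0.3, -1.1]
grip_width: 0.0155
grip_force: 40.0
```

{"name": "step_arm", "arguments": {
  "rows": [
    [-0.0003, 0.001, 0, 0, 0, 0],
    [-0.0003, 0.001, 0, 0, 0, 0],
    [0, 0, 0, 0, 0, 0]
  ]
}}

```text
time: 12.35
position: [0.5457, 0.035, 0.2446]
tool_rot: [0.598, 0.802, 0.0, -0.0]
ft_force: [0.4, 0.1, -0.6]
grip_width: 0.0155
grip_force: 40.0
```

```bash
python3 o.py|tail -4
```

```text
pin yaw deg 16.61 origin [0.538  0.0609] nose [0.5051 0.1711]
origin stand xy mm [-123.12    7.53]
nose stand xy mm [-8.12  7.54]
F stand X,Y,z [-0.01 -0.39 -0.58] Mz -0.068 M about Y 0.101
```

In the knuckle with almost no force. Continuing towards the yellow bearing.

{"name": "step_arm", "arguments": {
  "rows": [
    [-0.0006, 0.002, 0, 0, 0, 0],
    [-0.0006, 0.002, 0, 0, 0, 0],
    [0, 0, 0, 0, 0, 0]
  ]
}}

```text
time: 12.72
position: [0.5444, 0.0391, 0.2446]
tool_rot: [0.598, 0.802, 0.0, -0.0]
ft_force: [1.4, 0.7, -2.1]
grip_width: 0.0156
grip_force: 40.0
```

{"name": "step_arm", "arguments": {
  "rows": [
    [-0.0006, 0.002, 0, 0, 0, 0],
    [-0.0006, 0.002, 0, 0, 0, 0],
    [0, 0, 0, 0, 0, 0]
  ]
}}

```text
time: 13.1
position: [0.5433, 0.0431, 0.2446]
tool_rot: [0.598, 0.802, 0.0, -0.0]
ft_force: [-0.4, -0.0, -1.5]
grip_width: 0.0155
grip_force: 40.0
```

```bash
python3 o.py|tail -4
```

```text
pin yaw deg 16.61 origin [0.5355 0.069 ] nose [0.5027 0.1792]
origin stand xy mm [-114.67    7.54]
nose stand xy mm [0.33 7.55]
F stand X,Y,z [ 0.08  0.37 -1.49] Mz -0.089 M about Y 0.103
```

{"name": "step_arm", "arguments": {
  "rows": [
    [-0.0006, 0.002, 0, 0, 0, 0],
    [-0.0006, 0.002, 0, 0, 0, 0],
    [-0.0006, 0.002, 0, 0, 0, 0],
    [-0.0006, 0.002, 0, 0, 0, 0],
    [-0.0006, 0.002, 0, 0, 0, 0],
    [0, 0, 0, 0, 0, 0]
  ]
}}

```text
time: 13.85
position: [0.5403, 0.0531, 0.2446]
tool_rot: [0.598, 0.802, 0.0, -0.0]
ft_force: [1.0, 0.5, -1.7]
grip_width: 0.0153
grip_force: 40.0
```

```bash
python3 o.py|tail -4
```

```text
pin yaw deg 16.61 origin [0.5325 0.079 ] nose [0.4997 0.1892]
origin stand xy mm [-104.21    7.55]
nose stand xy mm [10.79  7.56]
F stand X,Y,z [ 0.19 -1.05 -1.67] Mz -0.066 M about Y 0.076
```

{"name": "step_arm", "arguments": {
  "rows": [
    [-0.0006, 0.002, 0, 0, 0, 0],
    [-0.0006, 0.002, 0, 0, 0, 0],
    [-0.0006, 0.002, 0, 0, 0, 0],
    [-0.0006, 0.002, 0, 0, 0, 0],
    [-0.0006, 0.002, 0, 0, 0, 0],
    [0, 0, 0, 0, 0, 0]
  ]
}}

```text
time: 14.6
position: [0.5372, 0.0631, 0.2446]
tool_rot: [0.598, 0.802, 0.0, -0.0]
ft_force: [1.0, 0.8, -1.8]
grip_width: 0.0157
grip_force: 40.0
```

```bash
python3 o.py|tail -4
```

```text
pin yaw deg 16.61 origin [0.5295 0.089 ] nose [0.4967 0.1992]
origin stand xy mm [-93.72   7.56]
nose stand xy mm [21.28  7.57]
F stand X,Y,z [ 0.43 -1.21 -1.82] Mz -0.082 M about Y 0.061
```

{"name": "step_arm", "arguments": {
  "rows": [
    [-0.0004, 0.002, 0, 0, 0, 0],
    [-0.0006, 0.002, 0, 0, 0, 0],
    [-0.0006, 0.002, 0, 0, 0, 0],
    [-0.0006, 0.002, 0, 0, 0, 0],
    [-0.0006, 0.002, 0, 0, 0, 0],
    [0, 0, 0, 0, 0, 0]
  ]
}}

```text
time: 15.35
position: [0.5344, 0.0731, 0.2446]
tool_rot: [0.598, 0.802, 0.0, -0.0]
ft_force: [1.2, 0.8, -0.8]
grip_width: 0.0158
grip_force: 40.0
```

{"name": "step_arm", "arguments": {
  "rows": [
    [-0.0003, 0.001, 0, 0, 0, 0],
    [-0.0003, 0.001, 0, 0, 0, 0],
    [0, 0, 0, 0, 0, 0]
  ]
}}

```text
time: 15.72
position: [0.5339, 0.0749, 0.2446]
tool_rot: [0.598, 0.802, -0.0, -0.0]
ft_force: [0.7, 0.4, -1.3]
grip_width: 0.0154
grip_force: 40.0
```

```bash
python3 o.py|tail -4
```

```text
pin yaw deg 16.6 origin [0.5261 0.1008] nose [0.4933 0.211 ]
origin stand xy mm [-81.46   7.44]
nose stand xy mm [33.54  7.45]
F stand X,Y,z [ 0.19 -0.83 -1.34] Mz -0.068 M about Y 0.04
```

Now the yellow bearing, in small steps.

{"name": "step_arm", "arguments": {
  "rows": [
    [-0.0003, 0.001, 0, 0, 0, 0],
    [-0.0003, 0.001, 0, 0, 0, 0],
    [0, 0, 0, 0, 0, 0]
  ]
}}

```text
time: 16.1
position: [0.5333, 0.077, 0.2446]
tool_rot: [0.598, 0.802, 0.0, -0.0]
ft_force: [0.2, 0.5, -0.7]
grip_width: 0.0156
grip_force: 40.0
```

{"name": "step_arm", "arguments": {
  "rows": [
    [-0.0003, 0.001, 0, 0, 0, 0],
    [-0.0003, 0.001, 0, 0, 0, 0],
    [0, 0, 0, 0, 0, 0]
  ]
}}

```text
time: 16.48
position: [0.5327, 0.079, 0.2446]
tool_rot: [0.598, 0.802, 0.0, -0.0]
ft_force: [0.7, 0.2, -1.9]
grip_width: 0.0157
grip_force: 40.0
```

```bash
python3 o.py|tail -4
```

```text
pin yaw deg 16.61 origin [0.5249 0.1049] nose [0.4921 0.2151]
origin stand xy mm [-77.24   7.44]
nose stand xy mm [37.76  7.45]
F stand X,Y,z [ 0.01 -0.75 -1.91] Mz -0.034 M about Y 0.06
```

{"name": "step_arm", "arguments": {
  "rows": [
    [-0.0003, 0.001, 0, 0, 0, 0],
    [-0.0003, 0.001, 0, 0, 0, 0],
    [0, 0, 0, 0, 0, 0]
  ]
}}

```text
time: 16.85
position: [0.5321, 0.081, 0.2446]
tool_rot: [0.598, 0.802, 0.0, -0.0]
ft_force: [1.3, 0.7, -2.0]
grip_width: 0.0152
grip_force: 40.0
```

{"name": "step_arm", "arguments": {
  "rows": [
    [-0.0003, 0.001, 0, 0, 0, 0],
    [-0.0002, 0.0005, 0, 0, 0, 0],
    [0, 0, 0, 0, 0, 0]
  ]
}}

```text
time: 17.23
position: [0.5316, 0.0824, 0.2446]
tool_rot: [0.598, 0.802, 0.0, 0.0]
ft_force: [-0.2, 0.9, -1.6]
grip_width: 0.0158
grip_force: 40.0
```

```bash
python3 o.py|tail -4
```

```text
pin yaw deg 16.61 origin [0.5239 0.1083] nose [0.491  0.2185]
origin stand xy mm [-73.64   7.45]
nose stand xy mm [41.36  7.46]
F stand X,Y,z [ 0.9  -0.04 -1.63] Mz -0.034 M about Y 0.07
```

{"name": "step_arm", "arguments": {
  "rows": [
    [-0.0003, 0.001, 0, 0, 0, 0],
    [-0.0003, 0.001, 0, 0, 0, 0],
    [-0.0003, 0.001, 0, 0, 0, 0],
    [0, 0, 0, 0, 0, 0]
  ]
}}

```text
time: 17.73
position: [0.5307, 0.0855, 0.2446]
tool_rot: [0.598, 0.802, 0.0, -0.0]
ft_force: [1.0, -0.1, -2.5]
grip_width: 0.0159
grip_force: 40.0
```

{"name": "step_arm", "arguments": {
  "rows": [
    [-0.0003, 0.001, 0, 0, 0, 0],
    [-0.0003, 0.001, 0, 0, 0, 0],
    [-0.0003, 0.001, 0, 0, 0, 0],
    [0, 0, 0, 0, 0, 0]
  ]
}}

```text
time: 18.23
position: [0.5298, 0.0885, 0.2446]
tool_rot: [0.598, 0.802, 0.0, -0.0]
ft_force: [0.5, 0.2, -2.3]
grip_width: 0.0156
grip_force: 40.0
```

```bash
python3 o.py|tail -4
```

```text
pin yaw deg 16.6 origin [0.5221 0.1144] nose [0.4892 0.2246]
origin stand xy mm [-67.33   7.45]
nose stand xy mm [47.67  7.44]
F stand X,Y,z [ 0.   -0.56 -2.29] Mz -0.071 M about Y 0.061
```

{"name": "step_arm", "arguments": {
  "rows": [
    [-0.0003, 0.001, -0.0002, 0, 0, 0],
    [-0.0006, 0.002, 0, 0, 0, 0],
    [-0.0006, 0.002, 0, 0, 0, 0],
    [-0.0006, 0.002, 0, 0, 0, 0],
    [-0.0006, 0.002, 0, 0, 0, 0],
    [-0.0006, 0.002, 0, 0, 0, 0],
    [0, 0, 0, 0, 0, 0]
  ]
}}

```text
time: 19.1
position: [0.5265, 0.0996, 0.2444]
tool_rot: [0.598, 0.802, 0.0, -0.0]
ft_force: [0.3, 0.5, -1.9]
grip_width: 0.0157
grip_force: 40.0
```

```bash
python3 o.py|tail -4
```

```text
pin yaw deg 16.6 origin [0.5187 0.1255] nose [0.4859 0.2357]
origin stand xy mm [-55.67   7.47]
nose stand xy mm [59.33  7.48]
F stand X,Y,z [ 0.43 -0.45 -1.88] Mz 0.023 M about Y -0.004
```

{"name": "step_arm", "arguments": {
  "rows": [
    [-0.0006, 0.002, 0, 0, 0, 0],
    [0, 0, 0, 0, 0, 0]
  ]
}}

```text
time: 19.35
position: [0.5259, 0.1015, 0.2444]
tool_rot: [0.598, 0.802, 0.0, -0.0]
ft_force: [1.4, 0.4, -2.1]
grip_width: 0.0161
grip_force: 40.0
```

```bash
python3 o.py|tail -4
```

```text
pin yaw deg 16.6 origin [0.5182 0.1274] nose [0.4853 0.2376]
origin stand xy mm [-53.73   7.47]
nose stand xy mm [61.27  7.47]
F stand X,Y,z [-0.06 -1.48 -2.06] Mz -0.06 M about Y 0.015
```

Feeling for the collar contact.

{"name": "step_arm", "arguments": {
  "rows": [
    [-0.0003, 0.001, 0, 0, 0, 0],
    [0, 0, 0, 0, 0, 0]
  ]
}}

```text
time: 19.6
position: [0.5256, 0.1024, 0.2444]
tool_rot: [0.598, 0.802, 0.0, 0.0]
ft_force: [1.6, -0.0, -0.9]
grip_width: 0.0158
grip_force: 40.0
```

{"name": "step_arm", "arguments": {
  "rows": [
    [-0.0003, 0.001, 0, 0, 0, 0],
    [0, 0, 0, 0, 0, 0]
  ]
}}

```text
time: 19.85
position: [0.5253, 0.1034, 0.2444]
tool_rot: [0.598, 0.802, 0.0, 0.0]
ft_force: [0.5, 0.5, -1.2]
grip_width: 0.0161
grip_force: 40.0
```

```bash
python3 o.py|tail -4
```

```text
pin yaw deg 16.61 origin [0.5176 0.1293] nose [0.4848 0.2395]
origin stand xy mm [-51.73   7.47]
nose stand xy mm [63.27  7.48]
F stand X,Y,z [ 0.29 -0.63 -1.22] Mz -0.117 M about Y 0.182
```

{"name": "step_arm", "arguments": {
  "rows": [
    [-0.0003, 0.001, 0, 0, 0, 0],
    [0, 0, 0, 0, 0, 0]
  ]
}}

```text
time: 20.1
position: [0.525, 0.1044, 0.2444]
tool_rot: [0.598, 0.802, 0.0, 0.0]
ft_force: [2.3, -0.5, -0.0]
grip_width: 0.0157
grip_force: 40.0
```

{"name": "step_arm", "arguments": {
  "rows": [
    [-0.0002, 0.0005, 0, 0, 0, 0],
    [0, 0, 0, 0, 0, 0]
  ]
}}

```text
time: 20.35
position: [0.5249, 0.1049, 0.2444]
tool_rot: [0.598, 0.802, 0.0, 0.0]
ft_force: [1.9, 0.1, -1.4]
grip_width: 0.0155
grip_force: 40.0
```

```bash
python3 o.py|tail -4
```

```text
pin yaw deg 16.61 origin [0.5172 0.1308] nose [0.4843 0.241 ]
origin stand xy mm [-50.17   7.49]
nose stand xy mm [64.83  7.5 ]
F stand X,Y,z [-0.41 -1.84 -1.38] Mz -0.109 M about Y 0.142
```

{"name": "step_arm", "arguments": {
  "rows": [
    [0.0003, 0.0001, 0, 0, 0, 0],
    [-0.0002, 0.0005, 0, 0, 0, 0],
    [0, 0, 0, 0, 0, 0]
  ]
}}

```text
time: 20.72
position: [0.5248, 0.1055, 0.2444]
tool_rot: [0.598, 0.802, -0.0, -0.0]
ft_force: [2.5, 0.2, -1.8]
grip_width: 0.0159
grip_force: 40.0
```

{"name": "step_arm", "arguments": {
  "rows": [
    [-0.0001, 0.0005, 0, 0, 0, 0],
    [0, 0, 0, 0, 0, 0]
  ]
}}

```text
time: 20.98
position: [0.5247, 0.106, 0.2444]
tool_rot: [0.598, 0.802, -0.0, -0.0]
ft_force: [0.8, -0.6, -1.1]
grip_width: 0.0158
grip_force: 40.0
```

```bash
python3 o.py|tail -4
```

```text
pin yaw deg 16.61 origin [0.517  0.1319] nose [0.4841 0.2421]
origin stand xy mm [-49.04   7.35]
nose stand xy mm [65.96  7.37]
F stand X,Y,z [-0.83 -0.61 -1.11] Mz -0.062 M about Y 0.112
```

{"name": "step_arm", "arguments": {
  "rows": [
    [-0.0002, 0.0005, 0, 0, 0, 0],
    [0, 0, 0, 0, 0, 0]
  ]
}}

```text
time: 21.22
position: [0.5245, 0.1065, 0.2444]
tool_rot: [0.598, 0.802, -0.0, -0.0]
ft_force: [0.4, 0.2, -1.0]
grip_width: 0.0158
grip_force: 40.0
```

{"name": "step_arm", "arguments": {
  "rows": [
    [-0.0001, 0.0005, 0, 0, 0, 0],
    [0, 0, 0, 0, 0, 0]
  ]
}}

```text
time: 21.48
position: [0.5245, 0.1068, 0.2444]
tool_rot: [0.597, 0.802, -0.0, 0.0]
ft_force: [0.1, -2.0, -1.7]
grip_width: 0.0156
grip_force: 40.0
```

```bash
python3 o.py|tail -4
```

```text
pin yaw deg 16.62 origin [0.5168 0.1327] nose [0.4839 0.2429]
origin stand xy mm [-48.23   7.32]
nose stand xy mm [66.77  7.36]
F stand X,Y,z [-1.93  0.51 -1.69] Mz 0.012 M about Y 0.362
```

{"name": "step_arm", "arguments": {
  "rows": [
    [-0.0001, 0.0005, 0, 0, 0, 0],
    [0, 0, 0, 0, 0, 0]
  ]
}}

```text
time: 21.72
position: [0.5245, 0.107, 0.2444]
tool_rot: [0.597, 0.802, -0.0, 0.0]
ft_force: [1.7, -4.5, -1.2]
grip_width: 0.0156
grip_force: 40.0
```

```bash
python3 o.py|tail -4
```

```text
pin yaw deg 16.63 origin [0.5167 0.1328] nose [0.4838 0.243 ]
origin stand xy mm [-48.08   7.31]
nose stand xy mm [66.92  7.37]
F stand X,Y,z [-4.8  -0.3  -1.23] Mz -0.021 M about Y 0.898
```

Axial force rises (−4.8 N) while motion stops, so the collar is seated. I'll relax and let go.

{"name": "step_arm", "arguments": {
  "rows": [
    [0.0001, -0.0005, 0, 0, 0, 0],
    [0, 0, 0, 0, 0, 0],
    [0, 0, 0, 0, 0, 0]
  ],
  "squeeze": 10
}}

```text
time: 22.1
position: [0.5245, 0.1069, 0.2444]
tool_rot: [0.598, 0.802, -0.0, 0.0]
ft_force: [0.8, -3.8, -1.6]
grip_width: 0.0163
grip_force: 10.0
```

{"name": "step_arm", "arguments": {
  "rows": [
    [0, 0, 0, 0, 0, 0],
    [0, 0, 0, 0, 0, 0],
    [0, 0, 0, 0, 0, 0]
  ],
  "jaw": 0.034
}}

```text
time: 22.48
position: [0.5243, 0.1073, 0.2445]
tool_rot: [0.598, 0.802, 0.0, -0.0]
ft_force: [0.7, -0.1, -0.7]
grip_width: 0.0322
grip_force: 0.0
```

{"name": "step_arm", "arguments": {
  "rows": [
    [0, 0, 0.01, 0, 0, 0],
    [0, 0, 0.02, 0, 0, 0],
    [0, 0, 0.03, 0, 0, 0],
    [0, 0, 0.03, 0, 0, 0],
    [0.0, -0.04, 0.03, 0, 0, 0],
    [0.0, -0.05, 0, 0, 0, 0],
    [0.0, -0.05, 0, 0, 0, 0],
    [0.0, -0.05, 0, 0, 0, 0],
    [0, 0, 0, 0, 0, 0]
  ]
}}

```text
time: 23.6
position: [0.5248, -0.0862, 0.3653]
tool_rot: [0.6, 0.8, 0.0, 0.001]
ft_force: [0.2, 0.2, 1.2]
grip_width: 0.0343
grip_force: 0.0
```

```bash
python3 - <<'E'
from h import *
c=camera('scene');cv2.imwrite('pics/end.png',cv2.resize(c['pixels'][160:310,260:440],None,fx=4,fy=4,interpolation=cv2.INTER_CUBIC))
c=camera('top');cv2.imwrite('pics/endt.png',cv2.resize(c['pixels'][165:285,190:310],None,fx=5,fy=5,interpolation=cv2.INTER_CUBIC))
E
```

```text
(no output)
```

View pics/end.png

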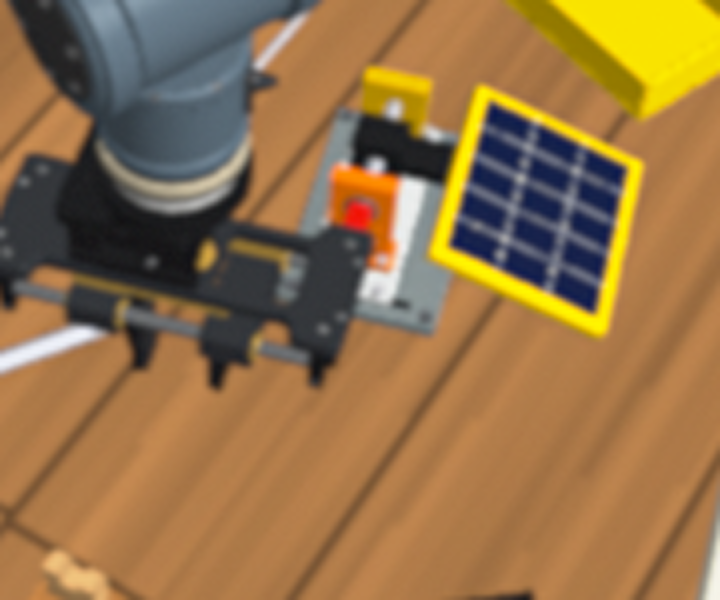

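View pics/endt.png

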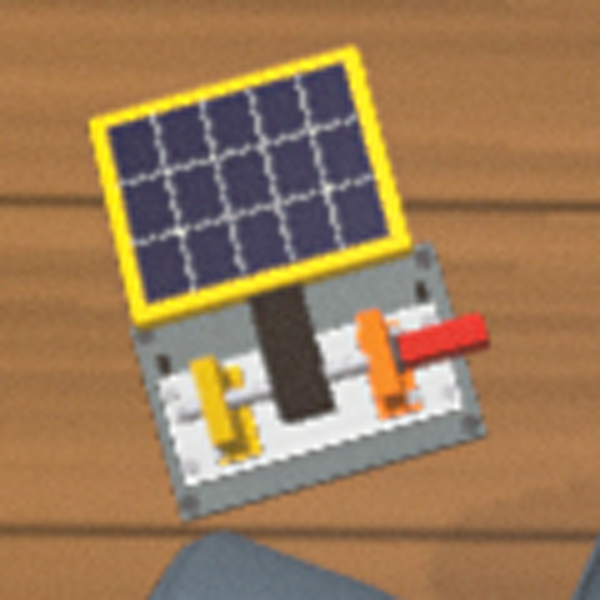

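The pin passes through all three holes. In the top crop the collar is against the orange bearing at (395,350) and the nose is out beyond the yellow one at (180,408). The gripper is clear.

```bash
python3 -c "
from rig import hand_in
print(hand_in())"
```

```text
the job is handed in; nothing more can be done
None
```

The pin is threaded through the orange bearing, the knuckle and the yellow bearing, with its collar seated on the orange bearing. The gripper has let go and is clear, and the job is handed in; no verdict came back.

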